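Clip a circuit board into a spring board holder

ROBOT

A 6-joint arm with a two-finger parallel gripper is mounted at the origin on a cart in front of the work surface, level with it; the furniture and walls round the work are solid. World frame = base frame: x ahead of the robot, y to its left, z up, the work surface at z = 0. Lengths are in m, angles in degrees, forces in N, time in s.
With the tool pointing down it reaches from about 0.4 to 0.825 m from the base axis. Payload 7 kg.
Tool frame: the origin (TCP) lies midway between the tips of the shut fingers; the grasp point (between the pads) lies r.pinch_z behind it (r.pinch_z is the distance from the TCP to the grasp point, in m); z points along the fingers, y is the line along which they close (so a half turn about z gives the same grasp; the last joint's range is limited). The gripper opens to 88 mm and grips with 3 to 60 N. Pads are 19 mm wide; open, the fingers measure 130 mm over their backs; the gripper's body (78 mm by 193 mm) begins 47 mm behind the grasp point.
Start: joints at [86.293, 20.546, 0.682, 0, -70.136, -16.507], TCP at [0.233, 0.633, 0.227] pointing down, gripper open.
Joint ranges: [-176.03, 176.03], [-82.01, 121.73], [-58.28, 71.71], [-173.87, 95.51], [-174.79, -0.11], [-173.66, 173.66]. Speed limits (degrees/s): [136.94, 136.94, 172.46, 180, 180, 180].

INTERFACE

Orientations are given as [roll, pitch, yaw] about the fixed x, y, z axes, in that order (R = Rz(yaw) Ry(pitch) Rx(roll)).
In Python, from plant import r, optics, job gives the robot as it stands.
- The arm moves only by the shell command python3 -m crank 'ROWS' [FORCE]. ROWS is JSON, a list of rows, each an object with "xyz": the shift along the tool's x, y, z in units of 30 mm (1.0 is 30 mm), a list of three; "delta_rot": the turn, a rotation vector about the tool's x, y, z in degrees, a list of three; "claw": the closure, from 0 (fully open) to 1 (shut). A call has 1 to 20 rows; each row is the pose to reach, as a shift and turn from the pose commanded when the call began, along the tool's axes at that moment; what a row does not reach only later rows make up. A row lasts 1/8 s, in which the tool goes at most 62.5 mm and 10.7 degrees, less where a joint would pass 70% of its speed; a pose out of reach is approached as far as the arm can. A call with a gripper value outside its range is refused whole. The fingers move at their own pace and stop on an object; FORCE is the grip in N (left out, the last holds). Time passes only in rows, so rows that repeat a pose let the fingers close. It gives the time, the measured TCP pose, the force, the opening and the grip force at its end, in the units of the state.
- r.get_state(): the state, without advancing time (a new reading comes with each control period).
- optics.capture(name): name is "scene" or "side" or "wrist"; returns a dict with "img" (400x640x3 uint8, blue, green, red), "fovy" (degrees; the focal length in pixels is half the picture's height over the tangent of half this angle, whatever the lens; pixels are square), "cx", "cy" (the principal point, pixels), "eye" and "rotation" of the camera in the world; the wrist camera has in their place "hand_eye" (4x4, takes a point from camera to tool coordinates, whose origin is the TCP and whose axes are the flange's). Camera axes: x right, y up, looking along -z (the intrinsics and any distortion apply to the point x, -y, -z); pixel columns grow to the right and rows downward; lengths in m; the calibration is good to about 2 mm. The wrist camera is an equidistant fisheye: a pixel r from the principal point sees the ray r / f radians off the axis. A picture is of the moment at which its call begins: read the wrist's pose just before it. There is no depth.
- job.close_job(): hands the job in; it is judged then, once.
The state is a dict: "time_s": time; "joints": joint angles; "qd": joint speeds; "joint_torque": joint torques, N m; "tcp_pos": TCP position; "eef_rot": TCP orientation; "contact_force": force on the tool from outside, world axes, zero at the start; "moment": the same for the moment, N m; "gripper_width": finger opening in m; "gripper_force": force on a finger pad.
Only numpy, scipy, OpenCV 4.12 (cv2) and the standard library are available. Lean on these libraries where they do the work, as an engineer would, in place of code of your own. Each camera call takes 0.05 s, during which the arm holds its last target. There are 200 camera calls.

TASK

Clip the circuit board into the spring board holder: with its other end raised, push one end into the groove of a sprung jaw until the raised end clears the opposite jaw, lower that end level with the grooves, and let it come back into its own jaw so that both springs hold and centre the board; then let go. It must end level, squarely in both grooves and central across the jaws; work gently by feel, never forcing a jaw against its end stop, and leave the other things alone.

Things in the scene. Friction and masses are not known exactly. Their poses are not given: they have to be found in the camera images.
- board: loose circuit board, 0.2 kg: green sheet 120 mm long (its x), 80 mm wide (its y), 4 mm thick, lying flat, parts upward; origin at the centre of the underside, z up. Low parts (up to 14 mm) stand only near the four corners (21 to 51 mm from the middle in x, 22 to 37 in y); the outer 8 mm of both ends are bare. Either end may go into either jaw
- board_mid (a point): centre of the board's sheet, half-way through its thickness; axes as the board. The two short edges, which go into the jaws, lie at x = -60 and +60 mm
- heat_sink (a point): centre, half-way up, of the finned aluminium heat sink on the board's middle, its handle: 30 mm along the board's x, 50 mm along y, 40 mm high. 22 mm above board_mid; the sheet's upper face is 20 mm below
- holder: spring board holder, fixed to the bench: grey base plate 240 mm (its x) by 90 mm by 12 mm, origin under its centre, z up. On it an aluminium carriage, an upright at each end (90 to 104 mm from its middle, top 70 mm above the bench), carries two equal black sprung jaws facing each other along x. A contact force of more than 20 N between board and holder is too much
- holder_mid (a point): 60 mm above the centre of the holder's underside, at the height of the middle of both jaw grooves; axes as the holder. The carriage with both jaws is clamped up to 12 mm towards +x or -x from here; this shift is NOT measured: find it by feel. No shift in y. To pass above a jaw's lips, the board's raised end must be 14 mm or more above this height
- jaw_p_nominal (a point): where the bottom of the +x jaw's groove rests if the carriage has no shift: holder_mid +57.5 mm in x. The V groove opens to -x: 70 mm wide (y), 5 mm deep, 5 mm high at the bottom, 11 mm at the mouth; lips' tops 9 mm above its middle. The jaw slides outward only, 14.5 mm to a hard stop, against a spring of 3 N at rest plus 0.6 N per mm (11.7 N at the stop)
- jaw_n_nominal (a point): the same for the -x jaw, its mirror image: holder_mid -57.5 mm in x. Either jaw must be pushed in by more than 10 mm (9 N) before the board's other end can come down inside the opposite lips (52.5 mm from the carriage's middle). Held by both jaws, the board presses each in by 2.5 mm and is central in the carriage
- hole_saw: bystander: grey hole saw, 60 mm across, 82 mm high, origin under its centre; leave it
- mini_level: bystander: yellow spirit level, 241x34x46 mm, origin under its centre; leave it
- screw_jar2: bystander: clear jar with red lid, 64 mm across, 88 mm high, origin under its centre; leave it
Not all that is in view belongs to the job. Leave any blue, purple or turquoise look-alike of the board alone.

How it is judged:
By the outcome, as a careful person would: the job done as asked, in the order asked, and still so for the second after the job is handed in, with the robot touching nothing.
It also fails if it takes over 54 s, if anything falls off the work surface, if the arm or the gripper's body presses on something with over 40 N, if the wrist force passes 120 N, or if a joint passes its speed limit or range.

## Working session

There is one attempt and no reset: what is moved stays moved. The work goes in short steps, Python scripts to look and compute and a shell command to move; the robot and the scene stay as the last step left them, time stands still between calls to the robot, and variables do not carry over. Pictures are saved under pics/ and viewed, at most 10 in all, crops included, and the job is handed in when it is done.

```bash
ls; mkdir -p pics
python3 - <<'E'
from plant import r, optics, job
import cv2,numpy as np
s=r.get_state(); print(s, r.pinch_z)
a=[]
for n in("scene","side","wrist"):
    c=optics.capture(n); cv2.imwrite(f"pics/{n}0.png",c["img"]); print(n,{k:np.round(v,4).tolist() for k,v in c.items() if k!="img"})
E
```

```text
pics
{'time_s': 0.0, 'joints': array([ 8.62941314e+01,  2.05918468e+01,  6.33551072e-01, -1.86016322e-02,
       -7.01344421e+01, -1.65067524e+01]), 'qd': array([ 0.1004423 ,  0.05227353,  0.01838928, -0.05211279, -0.01892384,
        0.05599078]), 'joint_torque': array([ 2.96361559e-04, -5.82723570e+01,  2.93050611e+01,  6.99729413e+00,
        7.00452380e-03, -1.61287462e-04]), 'tcp_pos': array([0.23308363, 0.63296975, 0.22562111]), 'eef_rot': array([ 1.79906115e+02, -9.58587248e-03, -2.02189485e+01]), 'contact_force': array([-0.28041957, -0.6235183 ,  0.46819513]), 'moment': array([-0.02886456,  0.0067259 ,  0.01850508]), 'gripper_force': 0.0, 'gripper_width': 0.08789412128797601} 0.0188
scene {'fovy': 54.4456, 'cx': 320.0963, 'cy': 196.0414, 'eye': [0.0195, -0.5873, 0.9032], 'rotation': [43.811, 0.8196, -43.9741]}
side {'fovy': 48.8505, 'cx': 320.7335, 'cy': 204.384, 'eye': [0.6356, -1.2299, 0.6319], 'rotation': [65.926, 0.0175, 3.3721]}
wrist {'fovy': 65.7065, 'cx': 320.2547, 'cy': 204.2877, 'hand_eye': [[0.0001, 0.9547, 0.2974, 0.0797], [1.0, 0.0002, -0.0012, 0.0008], [-0.0012, 0.2974, -0.9547, -0.1585], [0.0, 0.0, 0.0, 1.0]]}
```

View pics/scene0.png

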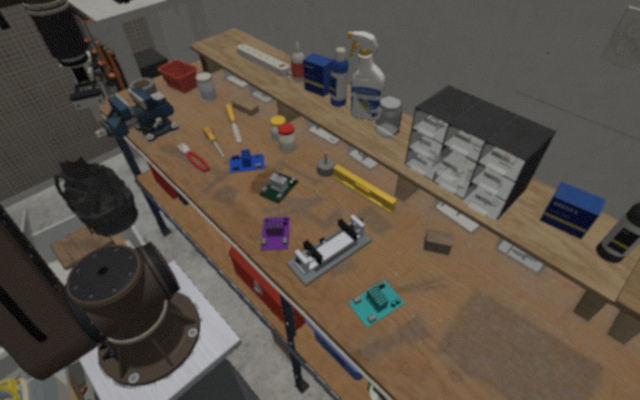

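View pics/side0.png

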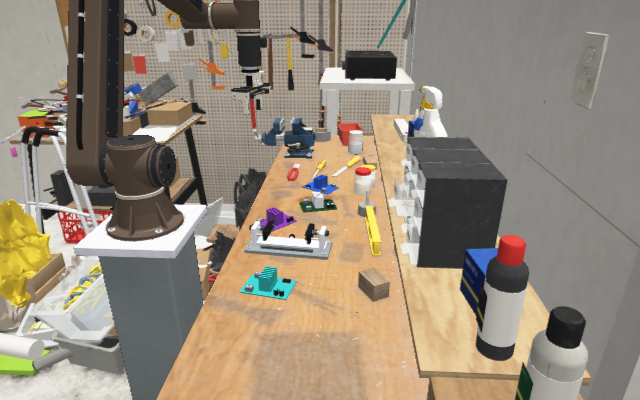

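Four boards appear in the scene view: blue (247,161), green (279,185), purple (275,232) and turquoise (376,302). Only the one at (279,185), side view (318,203), is green. The holder is at about (330,250) in the scene view and (290,243) in the side view. I'll confirm both in an enlarged crop.

```bash
cat > h.py <<'E'
import numpy as np,cv2
from scipy.spatial.transform import Rotation as R
f=lambda c:200/np.tan(np.radians(c["fovy"]/2))
def E(a): return R.from_euler("xyz",a,degrees=True).as_matrix()
def cam(c,s=None):
    if "eye" in c: return np.array(c["eye"]),E(c["rotation"])
    H=np.array(c["hand_eye"]);T=E(s["eef_rot"]); return T@H[:3,3]+s["tcp_pos"],T@H[:3,:3]
def ray(c,uv,s=None):
    o,M=cam(c,s); p=(np.array(uv,float)-[c["cx"],c["cy"]])/f(c)
    if s is None: d=np.array([p[0],-p[1],-1])
    else:
        t=np.linalg.norm(p)+1e-12; d=np.array([p[0]/t*np.sin(t),-p[1]/t*np.sin(t),-np.cos(t)])
    return o,M@(d/np.linalg.norm(d))
def atz(c,uv,z,s=None):
    o,d=ray(c,uv,s); return o+d*(z-o[2])/d[2]
def tri(*rs):
    A=sum(np.eye(3)-np.outer(d,d) for o,d in rs); b=sum((np.eye(3)-np.outer(d,d))@o for o,d in rs)
    p=np.linalg.solve(A,b); return p,[np.linalg.norm(np.cross(p-o,d)) for o,d in rs]
def proj(c,P,s=None):
    o,M=cam(c,s); q=M.T@(np.array(P)-o); x,y,z=q[0],-q[1],-q[2]
    if s is None: return np.array([x/z*f(c)+c["cx"],y/z*f(c)+c["cy"]])
    r=np.hypot(x,y); t=np.arctan2(r,z); return np.array([c["cx"]+f(c)*t*x/r,c["cy"]+f(c)*t*y/r])
E
python3 - <<'E'
from h import *
from plant import optics
a=optics.capture("scene");b=optics.capture("side")
i=cv2.resize(a["img"][150:290,220:400],None,fx=4.2,fy=4.2,interpolation=cv2.INTER_CUBIC)[:300]
i=a["img"][150:285,235:385]; j=b["img"][185:265,235:345]
i=cv2.resize(i,(440,396),interpolation=2); j=cv2.resize(j,(352,256),interpolation=2)
k=np.zeros((396,792,3),np.uint8);k[:,:440]=i;k[:256,440:]=j;cv2.imwrite("pics/c1.png",k)
for n,u,v,z in(("board",(279,185),(318,204),.02),("holder",(330,252),(290,245),.012)):
    print(n,atz(a,u,z),atz(b,v,z),tri(ray(a,u),ray(b,v)))
E
```

```text
board [0.53858083 0.16083619 0.02      ] [0.54534479 0.13999383 0.02      ] (array([0.54430822, 0.16991668, 0.00778227]), [np.float64(0.0013850342848939774), np.float64(0.0013850342848940635)])
holder [ 0.47343141 -0.13832556  0.012     ] [ 0.48277915 -0.13423899  0.012     ] (array([ 0.47950108, -0.13346561,  0.00820003]), [np.float64(0.004153605996915748), np.float64(0.00415360599691562)])
```

View pics/c1.png

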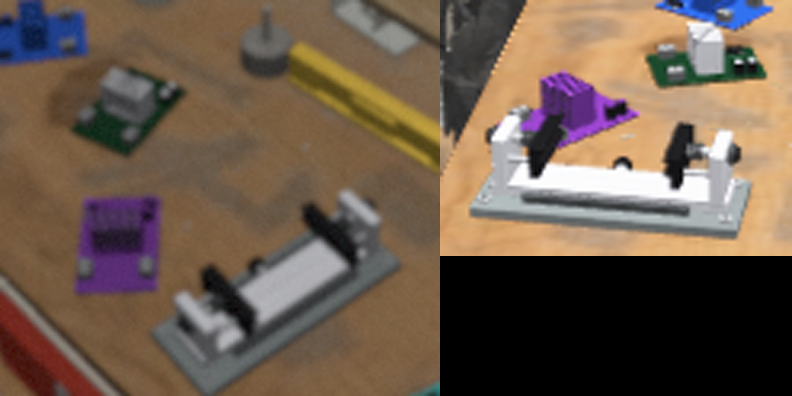

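The crop confirms it. The green board with the grey heat sink, crop (128,108), is the one meant, and the blue and purple boards are look-alikes. The holder has white uprights and black jaws.

Run:
```python
from h import *
from plant import optics,r
a=optics.capture("scene");k=150/440
P=lambda u,z:atz(a,(235+u[0]*k,150+u[1]*k),z)
L,B,Rr=[P(u,.003) for u in((72,128),(127,153),(186,92))]
print(L,B,Rr,"mid",(L+Rr)/2,"len",np.linalg.norm(B-L),np.linalg.norm(Rr-B),"yaw",np.degrees(np.arctan2(*(Rr-B)[[1,0]])))
C=[P(u,.012) for u in((154,335),(208,390),(398,262))]
print(C,np.linalg.norm(C[1]-C[0]),np.linalg.norm(C[2]-C[1]),"mid",(C[0]+C[2])/2,np.degrees(np.arctan2(*(C[2]-C[1])[[1,0]])))
s=r.get_state();T=E(s["eef_rot"]);print(np.round(T,3))
for t in((.50,.155,.26),(.47,-.13,.26)):print((T.T@(np.array(t)-s["tcp_pos"]))/.03)
```

```text
[0.47818083 0.18900732 0.003     ] [0.49724716 0.11708304 0.003     ] [0.60567416 0.14285527 0.003     ] mid [0.5419275  0.16593129 0.003     ] len 0.07440851147839865 0.11144784830453543 yaw 13.37062851560955
[array([ 0.36238006, -0.08575969,  0.012     ]), array([ 0.35877864, -0.16386958,  0.012     ]), array([ 0.58767306, -0.18877078,  0.012     ])] 0.07819286773789237 0.2302449184639868 mid [ 0.47502656 -0.13726523  0.012     ] -6.208735080327183
[[ 0.938 -0.346 -0.   ]
 [-0.346 -0.938 -0.   ]
 [ 0.     0.    -1.   ]]
[13.85436691 11.88783238 -1.11726548]
[16.19929725 21.14803117 -1.11278864]
```

```bash
python3 -m crank '[{"xyz":[4,3,0.2],"delta_rot":[0,0,16],"claw":0.4},{"xyz":[8,6,0.4],"delta_rot":[0,0,36],"claw":0.4},{"xyz":[14.7,11.4,0.9],"delta_rot":[0,0,56.4],"claw":0.4},{"xyz":[14.7,11.4,0.9],"delta_rot":[0,0,56.4],"claw":0.4},{"xyz":[14.7,11.4,0.9],"delta_rot":[0,0,56.4],"claw":0.4},{"xyz":[14.7,11.4,0.9],"delta_rot":[0,0,56.4],"claw":0.4},{"xyz":[14.7,11.4,0.9],"delta_rot":[0,0,56.4],"claw":0.4},{"xyz":[14.7,11.4,0.9],"delta_rot":[0,0,56.4],"claw":0.4},{"xyz":[14.7,11.4,0.9],"delta_rot":[0,0,56.4],"claw":0.4},{"xyz":[14.7,11.4,0.9],"delta_rot":[0,0,56.4],"claw":0.4},{"xyz":[14.7,11.4,0.9],"delta_rot":[0,0,56.4],"claw":0.4},{"xyz":[14.7,11.4,0.9],"delta_rot":[0,0,56.4],"claw":0.4},{"xyz":[14.7,11.4,0.9],"delta_rot":[0,0,56.4],"claw":0.4},{"xyz":[14.7,11.4,0.9],"delta_rot":[0,0,56.4],"claw":0.4}]'
python3 - <<'E'
from h import *
from plant import optics,r
s=r.get_state();c=optics.capture("wrist");cv2.imwrite("pics/w1.png",c["img"]);print(s["tcp_pos"],s["eef_rot"],s["time_s"],s["gripper_width"])
E
```

```text
time_s: 2.05
tcp_pos: [0.5287, 0.1609, 0.1997]
eef_rot: [-180.0, 0.0, -76.5]
contact_force: [0.4, 0.6, -0.1]
gripper_width: 0.0529
gripper_force: 0.0
[0.52865288 0.16091856 0.19970604] [-1.79984315e+02  6.72138022e-03 -7.65293312e+01] 2.05 0.052886272615766214
```

View pics/w1.png

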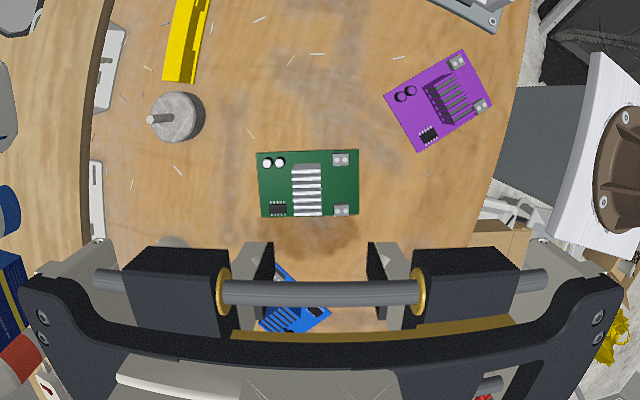

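The wrist view shows the green board with corners at (256,151), (358,149), (358,215) and (261,217), and its heat sink at (307,190).

```bash
cat >> h.py <<'E'
def board(c,s):
    hsv=cv2.cvtColor(c["img"],cv2.COLOR_BGR2HSV)
    m=cv2.inRange(hsv,(65,90,25),(92,255,160)); m=cv2.morphologyEx(m,cv2.MORPH_CLOSE,np.ones((5,5)))
    cs=[k for k in cv2.findContours(m,0,1)[0]]; k=cv2.convexHull(max(cs,key=cv2.contourArea))
    q=cv2.approxPolyDP(k,0.04*cv2.arcLength(k,True),True)[:,0].astype(float)
    return q
E
cat > b.py <<'E'
from h import *
from plant import optics,r
s=r.get_state();c=optics.capture("wrist")
q=board(c,s); np.savez("pics/v%d.npz"%(s["time_s"]*100),q=q,p=s["tcp_pos"],e=s["eef_rot"])
W=np.array([atz(c,u,.004,s) for u in q]); print(q.tolist());print(W)
m=W.mean(0); L=np.linalg.norm(W-np.roll(W,-1,0),axis=1);print("mid",m,"L",L)
i=[k for k in range(4) if L[k]>.1]
for k in i: d=W[(k+1)%4]-W[k]; print("yaw",np.degrees(np.arctan2(d[1],d[0])))
T=E(s["eef_rot"]);print("to mid, tool units",T.T@(m-s["tcp_pos"])/.03,s["tcp_pos"],s["eef_rot"])
E
python3 b.py
```

```text
[[358.0, 150.0], [357.0, 213.0], [262.0, 216.0], [258.0, 153.0]]
[[0.49334878 0.1148078  0.004     ]
 [0.47443812 0.18901037 0.004     ]
 [0.5863855  0.2198525  0.004     ]
 [0.60540162 0.1446907  0.004     ]]
mid [0.5398935  0.16709034 0.004     ] L [0.07657437 0.11611828 0.07753005 0.11596908]
yaw 15.403178046829595
yaw -165.06756077149535
to mid, tool units [-0.11896801 -0.41211339  6.52203148] [0.52867634 0.16072659 0.19965908] [-1.79992205e+02  2.91814861e-03 -7.65447696e+01]
```

```bash
python3 -m crank '[{"xyz":[-0.12,-0.41,1.4],"delta_rot":[0,0,-1.7],"claw":0.4},{"xyz":[-0.12,-0.41,2.6],"delta_rot":[0,0,-1.7],"claw":0.4},{"xyz":[-0.12,-0.41,2.6],"delta_rot":[0,0,-1.7],"claw":0.4},{"xyz":[-0.12,-0.41,2.6],"delta_rot":[0,0,-1.7],"claw":0.4}]'
python3 b.py
python3 - <<'E'
from h import *
from plant import optics
import glob
c=optics.capture("wrist");cv2.imwrite("pics/w2.png",c["img"])
v=[np.load(f) for f in sorted(glob.glob("pics/v*.npz"),key=lambda f:int(f[6:-4]))][-2:]
S=[dict(tcp_pos=x["p"],eef_rot=x["e"]) for x in v]
for u in v[0]["q"]:
    w=min(v[1]["q"],key=lambda w:np.linalg.norm(atz(c,u,.004,S[0])-atz(c,w,.004,S[1])))
    print(tri(ray(c,u,S[0]),ray(c,w,S[1])))
E
```

```text
time_s: 2.65
tcp_pos: [0.5408, 0.1668, 0.1229]
eef_rot: [-179.9, -0.0, -74.9]
contact_force: [0.2, -0.2, -0.3]
gripper_width: 0.0526
gripper_force: 0.0
[[383.0, 160.0], [378.0, 237.0], [260.0, 238.0], [255.0, 159.0]]
[[0.49373279 0.11554278 0.004     ]
 [0.4744175  0.18925311 0.004     ]
 [0.58646312 0.22070371 0.004     ]
 [0.60717999 0.1451983  0.004     ]]
mid [0.54044835 0.16767448 0.004     ] L [0.07619904 0.11637595 0.07829595 0.11725919]
yaw 15.679144562009792
yaw -165.35047104364173
to mid, tool units [-0.03114977  0.00903567  3.96248815] [0.54079678 0.16681749 0.12287503] [-1.79923749e+02 -7.85524247e-03 -7.48824856e+01]
(array([ 4.92710170e-01,  1.15597502e-01, -2.07121419e-04]), [np.float64(0.000354449238697784), np.float64(0.0003544492386977882)])
(array([0.47459469, 0.18892354, 0.00469171]), [np.float64(8.600211080709219e-05), np.float64(8.600211080713218e-05)])
(array([0.58554928, 0.21667393, 0.0123699 ]), [np.float64(0.00013423516349163185), np.float64(0.00013423516349176797)])
(array([0.60313657, 0.14138175, 0.02276343]), [np.float64(0.0008753722926318773), np.float64(0.000875372292631992)])
```

View pics/w2.png

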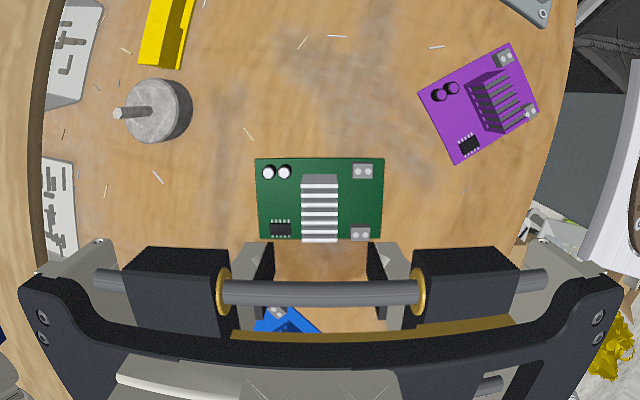

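The view from closer agrees: the board mid is at about (319,198), between the fingers. Descending to grip.

```bash
python3 -m crank '[{"xyz":[-0.03,0,1.5],"delta_rot":[0,0,-0.6],"claw":0.4},{"xyz":[-0.03,0,3],"delta_rot":[0,0,-0.6],"claw":0.4},{"xyz":[-0.03,0,3.5],"delta_rot":[0,0,-0.6],"claw":0.4},{"xyz":[-0.03,0,3.8],"delta_rot":[0,0,-0.6],"claw":0.4},{"xyz":[-0.03,0,3.8],"delta_rot":[0,0,-0.6],"claw":0.4},{"xyz":[-0.03,0,3.8],"delta_rot":[0,0,-0.6],"claw":0.7},{"xyz":[-0.03,0,3.8],"delta_rot":[0,0,-0.6],"claw":0.8},{"xyz":[-0.03,0,3.8],"delta_rot":[0,0,-0.6],"claw":0.8},{"xyz":[-0.03,0,3.8],"delta_rot":[0,0,-0.6],"claw":0.8},{"xyz":[-0.03,0,3.8],"delta_rot":[0,0,-0.6],"claw":0.8},{"xyz":[-0.03,0,3.8],"delta_rot":[0,0,-0.6],"claw":0.8}]' 30; python3 -c "
from plant import r
s=r.get_state();print(s['tcp_pos'],s['eef_rot'],s['joints'])"
```

```text
time_s: 4.12
tcp_pos: [0.5405, 0.1677, 0.0084]
eef_rot: [-179.9, 0.0, -74.3]
contact_force: [0.4, 0.5, 5.5]
gripper_width: 0.0301
gripper_force: 30.0
[0.54046173 0.16772652 0.00836092] [-1.79914267e+02  1.83333715e-02 -7.42946114e+01] [ 3.70632396e+01  2.38298519e+01 -2.76586362e+01  2.27659054e-02
 -3.84249925e+01 -2.13756894e+01]
```

```bash
python3 -m crank '[{"xyz":[0,0,-1],"delta_rot":[0,0,0],"claw":0.8},{"xyz":[0,0,-3],"delta_rot":[0,0,0],"claw":0.8},{"xyz":[1.5,1.2,-5],"delta_rot":[0,0,8],"claw":0.8},{"xyz":[3,2.4,-6.4],"delta_rot":[0,0,16],"claw":0.8},{"xyz":[4.8,3.6,-6.4],"delta_rot":[0,0,21.9],"claw":0.8},{"xyz":[4.8,3.6,-6.4],"delta_rot":[0,0,21.9],"claw":0.8},{"xyz":[4.8,3.6,-6.4],"delta_rot":[0,0,21.9],"claw":0.8},{"xyz":[4.8,3.6,-6.4],"delta_rot":[0,0,21.9],"claw":0.8},{"xyz":[4.8,3.6,-6.4],"delta_rot":[0,0,21.9],"claw":0.8}]'
python3 - <<'E'
from h import *
from plant import optics,r
s=r.get_state();c=optics.capture("wrist");cv2.imwrite("pics/w3.png",c["img"]);print(s["tcp_pos"],s["eef_rot"],s["contact_force"])
np.savez("pics/w3.npz",p=s["tcp_pos"],e=s["eef_rot"])
E
```

```text
time_s: 5.25
tcp_pos: [0.4748, 0.0001, 0.199]
eef_rot: [179.9, -0.0, -96.2]
contact_force: [0.2, 0.4, -2.0]
gripper_width: 0.0297
gripper_force: 30.0
[4.74787409e-01 6.89035926e-05 1.99003055e-01] [ 1.79942622e+02 -2.04790389e-02 -9.61725642e+01] [ 0.24953149  0.41543845 -1.95233255]
```

View pics/w3.png

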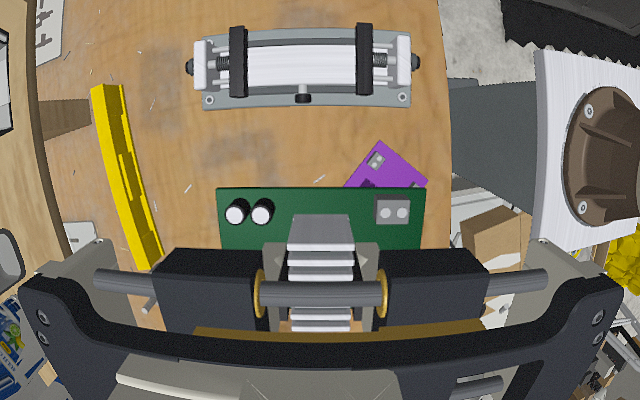

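The wrist view shows the holder's near base edge from (202,110) to (411,107). Jaw inner edges are at x≈248 (+x jaw) and x≈357 (-x jaw), and the upright tops at (202,62) and (403,58). The board is held, with its bare ends visible.

Run:
```python
from h import *
from plant import optics
c=optics.capture("wrist");z=np.load("pics/w3.npz");s=dict(tcp_pos=z["p"],eef_rot=z["e"])
A=atz(c,(202,109),.012,s);B=atz(c,(411,106),.012,s)
d=A-B;L=np.linalg.norm(d);d/=L;n=np.array([d[1],-d[0],0]);m=(A+B)/2+n*.045
print("base L",L,"yaw",np.degrees(np.arctan2(d[1],d[0])),"mid",m)
for nm,u,zz in(("jp in",(248,62),.069),("jn in",(357,58),.069),("up out",(193,62),.07),("un out",(411,55),.07),("screwL",(209,100),.012),("screwR",(404,98),.012),("jp near",(239,97),.069),("jp far",(239,27),.069),("jn near",(364,93),.069),("jn far",(364,24),.069)):
    p=atz(c,u,zz,s)-m; print(nm,round(p@d*1e3,1),round(-p@n*1e3,1))
k=c["img"][15:120,180:430];cv2.imwrite("pics/w3c.png",cv2.resize(k,(780,328),interpolation=2))
```

```text
base L 0.23854995632459972 yaw -5.884418308070344 mid [ 0.47577364 -0.1355291   0.012     ]
jp in 50.0 4.6
jn in -50.6 3.0
up out 105.1 -0.9
un out -101.8 -2.9
screwL 110.1 35.2
screwR -110.8 36.3
jp near 59.1 37.6
jp far 58.9 -31.2
jn near -57.0 36.1
jn far -57.5 -30.9
```

View pics/w3c.png

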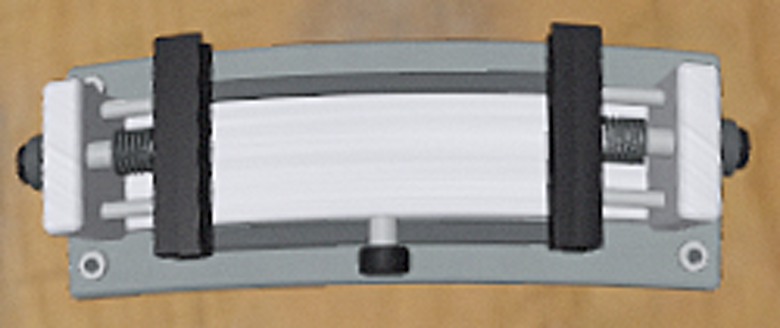

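Run:
```python
from h import *
from plant import optics
c=optics.capture("wrist");z=np.load("pics/w3.npz");s=dict(tcp_pos=z["p"],eef_rot=z["e"])
d=np.array([np.cos(np.radians(-5.9)),np.sin(np.radians(-5.9)),0]);n=np.array([d[1],-d[0],0]);m=np.array([.4758,-.1355,.012])
g=lambda u:(180+u[0]*.3205,15+u[1]*.3205)
for nm,u,zz in(("scrLn",(92,266),.012),("scrLf",(93,82),.012),("scrRn",(693,256),.012),("farL",(72,70),.012),("farR",(718,52),.012),("nearL",(72,290),.012),("nearR",(720,287),.012),("farMid",(395,40),.012),("nearMid",(395,275),.012),("upL near",(62,232),.07),("upL far",(64,80),.07),("upR near",(700,217),.07),("upR far",(700,64),.07),("jpN",(180,250),.069),("jpF",(180,35),.069),("jnN",(575,243),.069),("jnF",(575,24),.069),("spring axL",(98,153),.06),("spring axR",(655,142),.06)):
    p=atz(c,g(u),zz,s)-m; print(nm,round(p@d*1e3,1),round(-p@n*1e3,1))
a=optics.capture("scene");b=optics.capture("side")
hm=m+[0,0,.048]
for C in(a,b):print([proj(C,hm+d*x).round(1).tolist() for x in(-.097,0,.097)])
```

```text
scrLn 109.5 35.6
scrLf 108.6 -34.5
scrRn -108.6 35.3
farL 117.1 -40.4
farR -118.5 -42.5
nearL 117.8 43.9
nearR -119.0 46.1
farMid -2.3 -42.1
nearMid -1.9 44.3
upL near 98.1 27.1
upL far 97.3 -21.7
upR near -95.2 26.3
upR far -95.6 -21.9
jpN 60.3 35.7
jpF 60.2 -32.1
jnN -57.3 35.9
jnF -57.8 -32.3
spring axL 89.4 1.6
spring axR -83.5 2.3
[[301.0, 259.1], [330.0, 240.5], [356.7, 223.2]]
[[253.7, 227.7], [287.0, 230.2], [321.0, 232.8]]
```

```bash
python3 -m crank '[{"xyz":[1.5,0,0.6],"delta_rot":[-3,0,0],"claw":0.8},{"xyz":[3,-0.05,1.2],"delta_rot":[-9,0,0],"claw":0.8},{"xyz":[4.43,-0.08,1.97],"delta_rot":[-9,0,0],"claw":0.8},{"xyz":[4.43,-0.08,1.97],"delta_rot":[-9,0,0],"claw":0.8},{"xyz":[4.43,-0.08,1.97],"delta_rot":[-9,0,0],"claw":0.8},{"xyz":[4.43,-0.08,1.97],"delta_rot":[-9,0,0],"claw":0.8}]'
python3 - <<'E'
from h import *
from plant import optics,r
s=r.get_state();print(s["tcp_pos"],s["eef_rot"],s["contact_force"],s["time_s"])
T=E(s["eef_rot"]);print(np.round(T,3).tolist())
print("to start",T.T@(np.array([.4628,-.1324,.0757])-s["tcp_pos"])/.03)
E
```

```text
time_s: 6.25
tcp_pos: [0.4634, -0.1321, 0.1412]
eef_rot: [171.1, 0.0, -96.1]
contact_force: [-0.3, 0.4, -1.4]
gripper_width: 0.03
gripper_force: 30.0
[ 0.46344739 -0.13213973  0.14118072] [ 1.71095415e+02  1.50360343e-02 -9.61425909e+01] [-0.27997192  0.36694219 -1.39650152] 6.25
[[-0.107, -0.982, -0.154], [-0.994, 0.106, 0.017], [-0.0, 0.155, -0.988]]
to start [ 0.01150765 -0.31757686  2.15955816]
```

```bash
python3 -m crank '[{"xyz":[0,-0.1,0.7],"delta_rot":[0,0,0],"claw":0.8},{"xyz":[0,-0.2,1.4],"delta_rot":[0,0,0],"claw":0.8},{"xyz":[0,-0.27,1.8],"delta_rot":[0,0,0],"claw":0.8},{"xyz":[0,-0.32,2.16],"delta_rot":[0,0,0],"claw":0.8},{"xyz":[0,-0.32,2.16],"delta_rot":[0,0,0],"claw":0.8},{"xyz":[0,-0.32,2.16],"delta_rot":[0,0,0],"claw":0.8}]'
python3 - <<'E'
from h import *
from plant import optics,r
s=r.get_state();c=optics.capture("wrist");d=optics.capture("side");print(s["tcp_pos"],s["eef_rot"],s["contact_force"])
k=np.zeros((600,800,3),np.uint8);k[:260]=cv2.resize(c["img"][60:268],(800,260));k[260:]=cv2.resize(d["img"][200:268,210:370],(800,340),interpolation=2)
cv2.imwrite("pics/w4.png",k)
E
```

```text
time_s: 7.0
tcp_pos: [0.4626, -0.1328, 0.0754]
eef_rot: [171.0, 0.0, -96.2]
contact_force: [1.1, 0.1, -1.9]
gripper_width: 0.0297
gripper_force: 30.0
[ 0.462588   -0.13281288  0.07543924] [ 1.71046790e+02  1.08776572e-04 -9.61994652e+01] [ 1.06108094  0.08355542 -1.86825717]
```

View pics/w4.png

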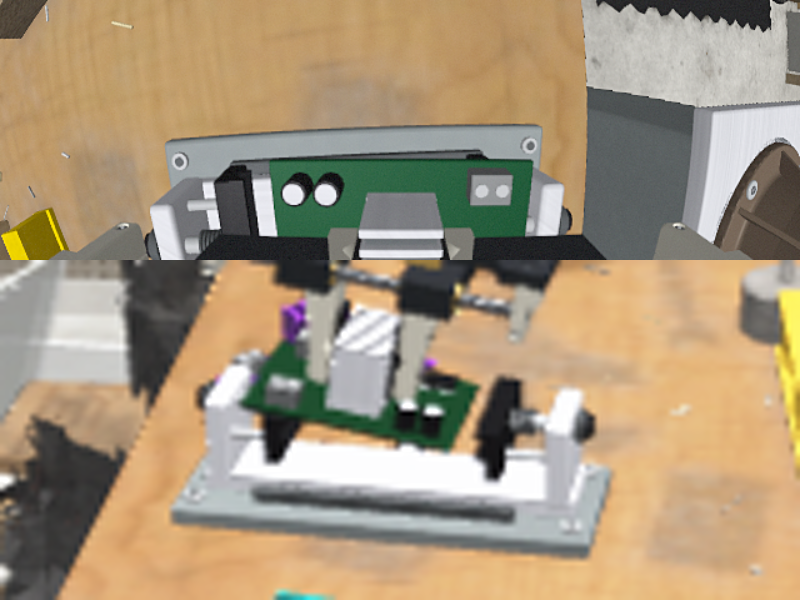

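The low end sits about 9 mm before the mouth of the +x jaw, and the raised end is clear above the -x jaw. Feeling forward from here.

```bash
cat > st.py <<'E'
from h import *
from plant import r
s=r.get_state();T=E(s["eef_rot"]);d=np.array([.9943,-.1064,0])
H=np.array([.476,-.1338,.060]);p=s["tcp_pos"]+T[:,2]*.0064;e=p-T[:,1]*.06;e2=p+T[:,1]*.06
h=lambda q:np.round([(q-H)@d*1e3,(q-H)@[.1064,.9943,0]*1e3,(q-H)[2]*1e3],2).tolist()
print("t",s["time_s"],"mid",h(p),"P",h(e),"N",h(e2),"Fx",round(s["contact_force"]@d,2),"F",s["contact_force"].round(2),"M",s["moment"].round(2),s["eef_rot"].round(2),s["gripper_width"])
E
python3 st.py
python3 -m crank '[{"xyz":[0,-0.16,-0.025],"delta_rot":[0,0,0],"claw":0.8},{"xyz":[0,-0.26,-0.041],"delta_rot":[0,0,0],"claw":0.8},{"xyz":[0,-0.33,-0.052],"delta_rot":[0,0,0],"claw":0.8},{"xyz":[0,-0.33,-0.052],"delta_rot":[0,0,0],"claw":0.8},{"xyz":[0,-0.33,-0.052],"delta_rot":[0,0,0],"claw":0.8}]' >/dev/null; python3 st.py
python3 -m crank '[{"xyz":[0,-0.033,-0.005],"delta_rot":[0,0,0],"claw":0.8},{"xyz":[0,-0.05,-0.008],"delta_rot":[0,0,0],"claw":0.8},{"xyz":[0,-0.05,-0.008],"delta_rot":[0,0,0],"claw":0.8}]' >/dev/null; python3 st.py
```

```text
t 7.1 mid [-14.44, -0.5, 9.2] P [44.83, -0.6, -0.12] N [-73.71, -0.39, 18.53] Fx -0.63 F [-0.6   0.23 -2.95] M [ 0.04 -0.72  0.01] [ 1.7106e+02  1.0000e-02 -9.6210e+01] 0.029855722479388305
t 7.725 mid [-5.06, -0.55, 8.55] P [54.2, -0.67, -0.85] N [-64.31, -0.43, 17.96] Fx 0.29 F [ 0.24 -0.54 -3.64] M [-0.04 -0.72 -0.01] [170.98   0.   -96.22] 0.030052162674898703
t 8.1 mid [-3.34, -0.53, 8.64] P [55.92, -0.64, -0.74] N [-62.6, -0.42, 18.02] Fx -0.16 F [-0.09  0.68 -2.03] M [ 0.01 -0.71 -0.04] [171.    -0.   -96.21] 0.02994253472128991
```

```bash
python3 -m crank '[{"xyz":[0,-0.025,-0.02],"delta_rot":[0,0,0],"claw":0.8},{"xyz":[0,-0.04,-0.03],"delta_rot":[0,0,0],"claw":0.8},{"xyz":[0,-0.04,-0.03],"delta_rot":[0,0,0],"claw":0.8}]' >/dev/null; python3 st.py
python3 -m crank '[{"xyz":[0,-0.025,-0.005],"delta_rot":[0,0,0],"claw":0.8},{"xyz":[0,-0.04,-0.006],"delta_rot":[0,0,0],"claw":0.8},{"xyz":[0,-0.04,-0.006],"delta_rot":[0,0,0],"claw":0.8}]' >/dev/null; python3 st.py
python3 -m crank '[{"xyz":[0,-0.025,-0.005],"delta_rot":[0,0,0],"claw":0.8},{"xyz":[0,-0.04,-0.006],"delta_rot":[0,0,0],"claw":0.8},{"xyz":[0,-0.04,-0.006],"delta_rot":[0,0,0],"claw":0.8}]' >/dev/null; python3 st.py
```

```text
t 8.475 mid [-1.98, -0.53, 9.37] P [57.29, -0.64, -0.01] N [-61.24, -0.42, 18.75] Fx 0.68 F [ 0.7   0.18 -2.57] M [-0.04 -0.67 -0.02] [171.01   0.   -96.21] 0.029784105924431713
t 8.85 mid [-0.81, -0.56, 9.31] P [58.45, -0.67, -0.07] N [-60.07, -0.44, 18.7] Fx 0.28 F [ 0.3   0.13 -3.1 ] M [ 0.04 -0.74  0.04] [171.    -0.   -96.22] 0.03007227701889144
t 9.225 mid [0.39, -0.58, 9.3] P [59.65, -0.69, -0.09] N [-58.87, -0.47, 18.69] Fx 0.14 F [-0.02 -1.51 -2.35] M [-0.   -0.72  0.06] [171.    -0.   -96.21] 0.030170312800652042
```

```bash
for i in 1; do :; done
python3 -m crank '[{"xyz":[0,-0.025,-0.005],"delta_rot":[0,0,0],"claw":0.8},{"xyz":[0,-0.04,-0.006],"delta_rot":[0,0,0],"claw":0.8},{"xyz":[0,-0.04,-0.006],"delta_rot":[0,0,0],"claw":0.8}]' >/dev/null; python3 st.py
python3 -m crank '[{"xyz":[0,-0.025,-0.005],"delta_rot":[0,0,0],"claw":0.8},{"xyz":[0,-0.04,-0.006],"delta_rot":[0,0,0],"claw":0.8},{"xyz":[0,-0.04,-0.006],"delta_rot":[0,0,0],"claw":0.8}]' >/dev/null; python3 st.py
python3 -m crank '[{"xyz":[0,-0.025,-0.005],"delta_rot":[0,0,0],"claw":0.8},{"xyz":[0,-0.04,-0.006],"delta_rot":[0,0,0],"claw":0.8},{"xyz":[0,-0.04,-0.006],"delta_rot":[0,0,0],"claw":0.8}]' >/dev/null; python3 st.py
```

```text
t 9.6 mid [1.24, -0.58, 9.22] P [60.49, -0.69, -0.2] N [-58.01, -0.47, 18.65] Fx -0.76 F [-0.79 -0.23 -0.4 ] M [ 0.11 -0.21  0.05] [170.96  -0.   -96.21] 0.02964152031892257
t 9.975 mid [2.3, -0.62, 9.17] P [61.55, -0.74, -0.27] N [-56.96, -0.5, 18.61] Fx -4.37 F [-4.3   0.92 -1.8 ] M [0.21 0.68 0.07] [170.94  -0.   -96.22] 0.02975739226420244
t 10.35 mid [3.73, -0.62, 9.16] P [62.98, -0.74, -0.27] N [-55.53, -0.5, 18.58] Fx -4.23 F [-4.16  0.93 -1.9 ] M [0.24 1.01 0.08] [170.96  -0.   -96.22] 0.029574368448841287
```

```bash
python3 -m crank '[{"xyz":[0,-0.06,-0.012],"delta_rot":[0,0,0],"claw":0.8},{"xyz":[0,-0.12,-0.024],"delta_rot":[0,0,0],"claw":0.8},{"xyz":[0,-0.18,-0.036],"delta_rot":[0,0,0],"claw":0.8},{"xyz":[0,-0.23,-0.045],"delta_rot":[0,0,0],"claw":0.8},{"xyz":[0,-0.23,-0.045],"delta_rot":[0,0,0],"claw":0.8},{"xyz":[0,-0.23,-0.045],"delta_rot":[0,0,0],"claw":0.8}]' >/dev/null; python3 st.py
```

```text
t 11.1 mid [9.47, -0.65, 9.27] P [68.7, -0.77, -0.29] N [-49.76, -0.52, 18.83] Fx -7.68 F [-7.56  1.55  0.49] M [0.63 2.24 0.1 ] [170.83  -0.   -96.23] 0.030012432561990682
```

```bash
python3 -m crank '[{"xyz":[0,-0.05,-0.01],"delta_rot":[0,0,0],"claw":0.8},{"xyz":[0,-0.1,-0.02],"delta_rot":[0,0,0],"claw":0.8},{"xyz":[0,-0.132,-0.03],"delta_rot":[0,0,0],"claw":0.8},{"xyz":[0,-0.132,-0.03],"delta_rot":[0,0,0],"claw":0.8},{"xyz":[0,-0.132,-0.03],"delta_rot":[0,0,0],"claw":0.8}]' >/dev/null; python3 st.py
python3 - <<'E'
from h import *
from plant import r
s=r.get_state();T=E(s["eef_rot"]);d=np.array([.9943,-.1064,0])
# commanded increments: rotate by +a about tool x, keeping P edge fixed (plus shift .2mm to hold x)
Pe=np.array([0,-.06,.0064]) # P edge in tool frame
from scipy.spatial.transform import Rotation as R
for a in(3,6,9):print(a,(Pe-R.from_rotvec([np.radians(a),0,0]).as_matrix()@Pe)/.03)
print("up",T.T@[0,0,1])
E
```

```text
t 11.725 mid [12.64, -0.66, 9.38] P [71.86, -0.79, -0.27] N [-46.58, -0.53, 19.03] Fx -8.85 F [-8.7   1.94  2.11] M [0.92 2.93 0.08] [170.74  -0.   -96.24] 0.029602539742709877
3 [0.         0.00842407 0.10496428]
6 [0.         0.0113432  0.21022559]
9 [0.         0.00874937 0.31549542]
up [ 3.79167009e-05  1.60884548e-01 -9.86973232e-01]
```

```bash
python3 -m crank '[{"xyz":[0,-0.03,-0.01],"delta_rot":[0,0,0],"claw":0.8},{"xyz":[0,-0.03,-0.01],"delta_rot":[0,0,0],"claw":0.8},{"xyz":[0,-0.025,0.04],"delta_rot":[1.5,0,0],"claw":0.8},{"xyz":[0,-0.023,0.095],"delta_rot":[3,0,0],"claw":0.8},{"xyz":[0,-0.022,0.148],"delta_rot":[4.5,0,0],"claw":0.8},{"xyz":[0,-0.022,0.165],"delta_rot":[5,0,0],"claw":0.8},{"xyz":[0,-0.022,0.165],"delta_rot":[5,0,0],"claw":0.8}]' >/dev/null; python3 st.py
```

```text
t 12.6 mid [12.62, -0.7, 4.17] P [72.45, -0.84, -0.29] N [-47.22, -0.57, 8.63] Fx -9.94 F [-9.8   1.88  0.78] M [1.09 3.28 0.22] [175.73  -0.   -96.24] 0.029954420940314738
```

```bash
python3 -m crank '[{"xyz":[0,0.002,0.038],"delta_rot":[1.1,0,0],"claw":0.8},{"xyz":[0,0.002,0.077],"delta_rot":[2.2,0,0],"claw":0.8},{"xyz":[0,0.002,0.077],"delta_rot":[2.2,0,0],"claw":0.8}]' >/dev/null; python3 st.py
python3 - <<'E'
from h import *
from plant import optics
d=optics.capture("side");c=optics.capture("wrist");a=optics.capture("scene")
k=np.zeros((600,800,3),np.uint8);k[:340]=cv2.resize(d["img"][200:268,210:370],(800,340),interpolation=2);k[340:,:400]=cv2.resize(c["img"][140:268,100:500],(400,260)) ;k[340:,400:]=cv2.resize(a["img"][205:283,270:390],(400,260),interpolation=2)
cv2.imwrite("pics/w5.png",k)
E
```

```text
t 12.975 mid [12.55, -0.75, 1.79] P [72.51, -0.88, -0.37] N [-47.41, -0.61, 3.94] Fx -10.08 F [-9.83  2.9  -0.4 ] M [1.1  3.52 0.28] [ 1.7794e+02 -1.0000e-02 -9.6240e+01] 0.0300104829559444
```

View pics/w5.png

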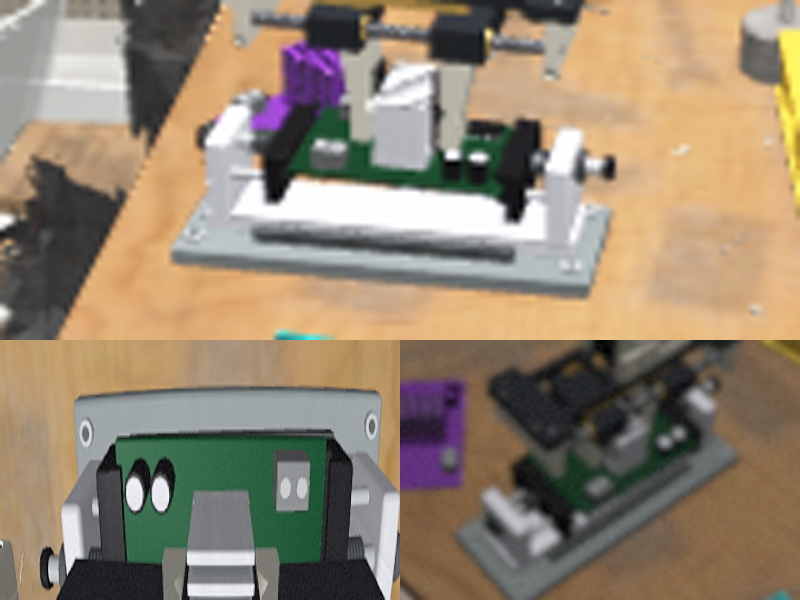

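The raised end is down inside the -x lips, with no sign of contact there, and the +x jaw is pushed back. Levelling now, then easing back.

```bash
python3 -m crank '[{"xyz":[0,0.002,0.03],"delta_rot":[1,0,0],"claw":0.8},{"xyz":[0,0.001,0.06],"delta_rot":[2.05,0,0],"claw":0.8},{"xyz":[0,0.001,0.06],"delta_rot":[2.05,0,0],"claw":0.8},{"xyz":[0,0.001,0.06],"delta_rot":[2.05,0,0],"claw":0.8}]' >/dev/null; python3 st.py
python3 -m crank '[{"xyz":[0,0.05,0],"delta_rot":[0,0,0],"claw":0.8},{"xyz":[0,0.1,0],"delta_rot":[0,0,0],"claw":0.8},{"xyz":[0,0.15,0],"delta_rot":[0,0,0],"claw":0.8},{"xyz":[0,0.15,0],"delta_rot":[0,0,0],"claw":0.8},{"xyz":[0,0.15,0],"delta_rot":[0,0,0],"claw":0.8}]' >/dev/null; python3 st.py
```

```text
t 13.625 mid [12.58, -0.78, -0.35] P [72.58, -0.92, -0.41] N [-47.42, -0.64, -0.29] Fx -9.23 F [-8.99  2.71 -0.48] M [1.16 3.62 0.33] [ 1.7994e+02 -1.0000e-02 -9.6240e+01] 0.029976973336692962
t 14.25 mid [8.75, -0.77, -0.34] P [68.75, -0.91, -0.35] N [-51.24, -0.63, -0.34] Fx -7.57 F [-7.32  2.78 -2.57] M [0.79 2.86 0.26] [ 1.800e+02 -1.000e-02 -9.624e+01] 0.030135943887932976
```

```bash
python3 -m crank '[{"xyz":[0,0.04,0],"delta_rot":[0,0,0],"claw":0.8},{"xyz":[0,0.08,0],"delta_rot":[0,0,0],"claw":0.8},{"xyz":[0,0.12,0],"delta_rot":[0,0,0],"claw":0.8},{"xyz":[0,0.12,0],"delta_rot":[0,0,0],"claw":0.8},{"xyz":[0,0.12,0],"delta_rot":[0,0,0],"claw":0.8}]' >/dev/null; python3 st.py
python3 -m crank '[{"xyz":[0,0.03,0],"delta_rot":[0,0,0],"claw":0.8},{"xyz":[0,0.05,0],"delta_rot":[0,0,0],"claw":0.8},{"xyz":[0,0.05,0],"delta_rot":[0,0,0],"claw":0.8},{"xyz":[0,0.05,0],"delta_rot":[0,0,0],"claw":0.8}]' >/dev/null; python3 st.py
```

```text
t 14.875 mid [6.05, -0.73, -0.1] P [66.05, -0.86, -0.01] N [-53.95, -0.6, -0.19] Fx -4.92 F [-4.92  0.28 -4.94] M [0.49 2.29 0.18] [-1.7992e+02 -1.0000e-02 -9.6230e+01] 0.02988145319749493
t 15.375 mid [5.95, -0.61, 0.47] P [65.95, -0.72, 0.71] N [-54.04, -0.5, 0.23] Fx -2.79 F [-2.83 -0.22 -6.23] M [-0.2   1.53  0.25] [-179.77   -0.    -96.22] 0.029907338761870562
```

```bash
python3 -m crank '[{"xyz":[0,0,0.025],"delta_rot":[-0.2,0,0],"claw":0.8},{"xyz":[0,0,0.025],"delta_rot":[-0.2,0,0],"claw":0.8}]' >/dev/null; python3 st.py
python3 -m crank '[{"xyz":[0,0.03,0],"delta_rot":[0,0,0],"claw":0.8},{"xyz":[0,0.06,0],"delta_rot":[0,0,0],"claw":0.8},{"xyz":[0,0.06,0],"delta_rot":[0,0,0],"claw":0.8},{"xyz":[0,0.06,0],"delta_rot":[0,0,0],"claw":0.8}]' >/dev/null; python3 st.py
```

```text
t 15.625 mid [6.06, -0.56, 0.12] P [66.06, -0.68, 0.16] N [-53.94, -0.45, 0.08] Fx -5.64 F [-5.67  0.09 -1.41] M [0.18 2.06 0.24] [-179.96   -0.    -96.22] 0.02989921274896608
t 16.125 mid [4.92, -0.49, 0.17] P [64.92, -0.58, 0.29] N [-55.08, -0.39, 0.05] Fx -1.91 F [-2.04 -1.1  -2.01] M [-0.4   0.67  0.21] [-179.88    0.    -96.2 ] 0.03016725183640901
```

```bash
python3 -m crank '[{"xyz":[0,0.035,0.003],"delta_rot":[-0.1,0,0],"claw":0.8},{"xyz":[0,0.07,0.003],"delta_rot":[-0.1,0,0],"claw":0.8},{"xyz":[0,0.07,0.003],"delta_rot":[-0.1,0,0],"claw":0.8},{"xyz":[0,0.07,0.003],"delta_rot":[-0.1,0,0],"claw":0.8}]' >/dev/null; python3 st.py;python3 st.py
```

```text
t 16.625 mid [2.83, -0.46, 0.09] P [62.83, -0.56, 0.12] N [-57.16, -0.37, 0.07] Fx 1.28 F [ 1.09 -1.9  -1.01] M [-0.68 -0.33  0.29] [-179.98    0.    -96.2 ] 0.029201850084310883
t 16.625 mid [2.83, -0.46, 0.09] P [62.83, -0.56, 0.12] N [-57.16, -0.37, 0.07] Fx 1.28 F [ 1.09 -1.9  -1.01] M [-0.68 -0.33  0.29] [-179.98    0.    -96.2 ] 0.029201850084310883
```

```bash
python3 -m crank '[{"xyz":[0,-0.02,0],"delta_rot":[0,0,-0.2],"claw":0.8},{"xyz":[0,-0.02,0],"delta_rot":[0,0,-0.4],"claw":0.8},{"xyz":[0,-0.02,0],"delta_rot":[0,0,-0.4],"claw":0.8}]' >/dev/null; python3 st.py
python3 -m crank '[{"xyz":[0,0,0],"delta_rot":[0,0,-0.2],"claw":0.8},{"xyz":[0,0,0],"delta_rot":[0,0,-0.4],"claw":0.8},{"xyz":[0,0,0],"delta_rot":[0,0,-0.4],"claw":0.8}]' >/dev/null; python3 st.py
```

```text
t 17.0 mid [3.03, -0.39, -0.1] P [63.03, -0.09, -0.12] N [-56.96, -0.68, -0.08] Fx 0.44 F [0.48 0.34 0.64] M [ 0.08 -0.19 -0.13] [ 1.7998e+02  2.0000e-02 -9.5830e+01] 0.02982621495387765
t 17.375 mid [2.77, -0.43, -0.33] P [62.77, 0.28, -0.38] N [-57.22, -1.14, -0.29] Fx 0.57 F [0.69 1.03 0.45] M [ 0.45 -0.34 -0.48] [ 1.7995e+02  1.0000e-02 -9.5430e+01] 0.029875332683565316
```

```bash
python3 -m crank '[{"xyz":[0,-0.01,-0.008],"delta_rot":[0,0,0.5],"claw":0.8},{"xyz":[0,-0.01,-0.008],"delta_rot":[0,0,0.5],"claw":0.8},{"xyz":[0,-0.01,-0.008],"delta_rot":[0,0,0.5],"claw":0.8}]' >/dev/null; python3 st.py
```

```text
t 17.75 mid [2.78, -0.58, -0.25] P [62.78, -0.36, -0.34] N [-57.22, -0.8, -0.16] Fx 1.15 F [ 1.17  0.09 -3.93] M [ 0.27 -0.46  0.11] [ 1.7991e+02 -1.0000e-02 -9.5900e+01] 0.029632651021316132
```

```bash
python3 -m crank '[{"xyz":[0,-0.02,-0.003],"delta_rot":[-0.1,0,0],"claw":0.8},{"xyz":[0,-0.035,-0.003],"delta_rot":[-0.1,0,0],"claw":0.8},{"xyz":[0,-0.035,-0.003],"delta_rot":[-0.1,0,0],"claw":0.8}]' >/dev/null; python3 st.py
```

```text
t 18.125 mid [3.77, -0.54, -0.13] P [63.77, -0.34, -0.33] N [-56.23, -0.73, 0.07] Fx -0.7 F [-0.59  1.07 -5.3 ] M [ 0.56 -0.04  0.11] [179.81   0.   -95.92] 0.0296476390544817
```

```bash
python3 -m crank '[{"xyz":[0,0.012,0.008],"delta_rot":[0.15,0,0],"claw":0.8},{"xyz":[0,0.012,0.008],"delta_rot":[0.15,0,0],"claw":0.8}]' >/dev/null; python3 st.py
python3 -m crank '[{"xyz":[0,0,0],"delta_rot":[0,0,0],"claw":0.62},{"xyz":[0,0,0],"delta_rot":[0,0,0],"claw":0.52},{"xyz":[0,0,0],"delta_rot":[0,0,0],"claw":0.52},{"xyz":[0,0,0],"delta_rot":[0,0,0],"claw":0.52},{"xyz":[0,0,0],"delta_rot":[0,0,0],"claw":0.52}]' >/dev/null; python3 st.py
```

```text
t 18.375 mid [3.61, -0.58, -0.15] P [63.61, -0.38, -0.15] N [-56.39, -0.79, -0.14] Fx -0.91 F [-0.92 -0.1  -4.08] M [0.46 0.21 0.02] [179.99  -0.   -95.91] 0.029860350484073872
t 19.0 mid [3.78, -0.57, -0.14] P [63.78, -0.37, -0.14] N [-56.22, -0.77, -0.14] Fx -0.54 F [-0.52  0.19 -0.5 ] M [ 0.09 -0.01  0.04] [-180.     -0.    -95.92] 0.04206869815292866
```

```bash
python3 -m crank '[{"xyz":[0,0,-0.5],"delta_rot":[0,0,0],"claw":0.52},{"xyz":[0,0,-1.2],"delta_rot":[0,0,0],"claw":0.52},{"xyz":[0,0,-2.4],"delta_rot":[0,0,0],"claw":0.52},{"xyz":[-1,0,-3.6],"delta_rot":[0,0,0],"claw":0.52},{"xyz":[-2.5,0,-3.8],"delta_rot":[0,0,0],"claw":0.52},{"xyz":[-2.5,0,-3.8],"delta_rot":[0,0,0],"claw":0.52},{"xyz":[-2.5,0,-3.8],"delta_rot":[0,0,0],"claw":0.52}]'
python3 - <<'E'
from h import *
from plant import optics,r
s=r.get_state();d=optics.capture("side");c=optics.capture("wrist")
k=np.zeros((600,800,3),np.uint8);k[:300]=cv2.resize(d["img"][205:265,210:370],(800,300),interpolation=2);k[300:]=cv2.resize(c["img"][0:150,120:520],(800,300),interpolation=2)
cv2.imwrite("pics/w6.png",k);cv2.imwrite("pics/w6w.png",c["img"]);print(s["tcp_pos"],s["eef_rot"],s["contact_force"]);np.savez("pics/w6.npz",p=s["tcp_pos"],e=s["eef_rot"])
E
```

```text
time_s: 19.88
tcp_pos: [0.4873, -0.06, 0.1809]
eef_rot: [-180.0, 0.0, -95.9]
contact_force: [-0.2, -0.2, -0.5]
gripper_width: 0.0419
gripper_force: 0.0
[ 0.48730292 -0.06004855  0.1808531 ] [-1.79970962e+02  1.20278234e-02 -9.58635849e+01] [-0.17166069 -0.19180823 -0.51049373]
```

View pics/w6.png

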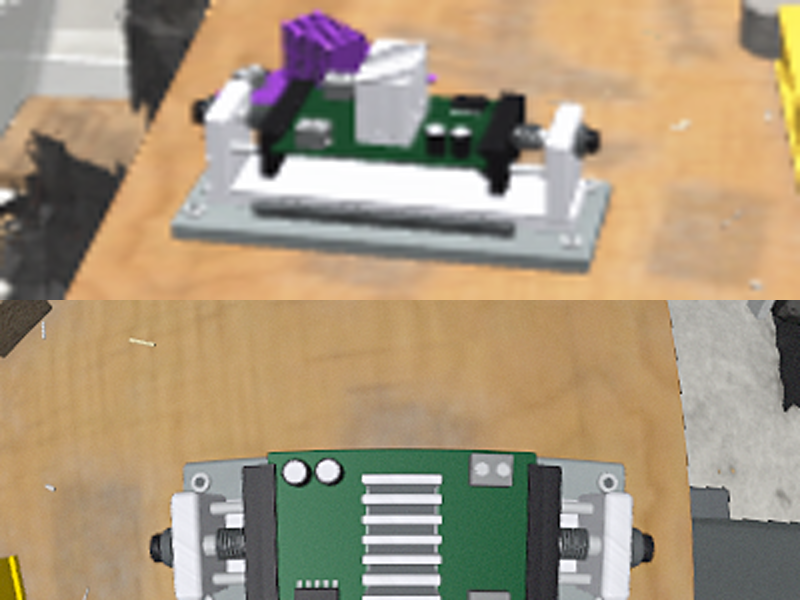

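Run:
```python
from h import *
from plant import optics
c=optics.capture("wrist");z=np.load("pics/w6.npz");s=dict(tcp_pos=z["p"],eef_rot=z["e"]);im=cv2.imread("pics/w6w.png").astype(int)
d=np.array([.9943,-.1064,0]);y=np.array([.1064,.9943,0]);H=np.array([.476,-.1338,.06])
q=lambda u,zz:(np.round([(atz(c,u,zz,s)-H)@d*1e3,(atz(c,u,zz,s)-H)@y*1e3],1)).tolist()
def runs(col,m,zz):
    idx=np.where(m)[0]; idx=idx[(idx>65)&(idx<240)]
    print(col,idx.min(),idx.max(),q((col,idx.min()),zz),q((col,idx.max()+1),zz))
for col in(247,252,392,397): runs(col,im[:,col].max(1)<75,.069)
for col in(262,268,330,378,384):
    b,g,r_=im[:,col].T; runs(col,(g>1.4*r_)&(g>b*1.1)&(g>40),.062)
```

```text
247 83 83 [66.3, -33.0] [66.3, -32.1]Traceback (most recent call last):
  File "<stdin>", line 9, in <module>
  File "<stdin>", line 8, in runs
    return umr_minimum(a, axis, None, out, keepdims, initial, where)
ValueError: zero-size array to reduction operation minimum which has no identity
```

Run:
```python
from h import *
from plant import optics
c=optics.capture("wrist");z=np.load("pics/w6.npz");s=dict(tcp_pos=z["p"],eef_rot=z["e"]);im=cv2.imread("pics/w6w.png").astype(int)
d=np.array([.9943,-.1064,0]);y=np.array([.1064,.9943,0]);H=np.array([.476,-.1338,.06])
q=lambda u,zz:(np.round([(atz(c,u,zz,s)-H)@d*1e3,(atz(c,u,zz,s)-H)@y*1e3],1)).tolist()
for col in(246,250,391,396):print(col,list(enumerate(im[76:200:1,col].mean(1).astype(int),76))[::1] if col==250 else "", [ (k+76,q((col,k+76),.069)) for k in np.where(abs(np.diff(im[76:240,col].mean(1)))>25)[0]])
for col in(262,268,330,378,384):
    b,g,r_=im[:,col].T; i=np.where((g>1.4*r_)&(g>b*1.1)&(g>40))[0]; i=i[(i>60)&(i<250)]
    print(col,i.min(),i.max(),q((col,i.min()),.062),q((col,i.max()+1),.062))
```

```text
246  [(np.int64(82), [67.2, -34.0]), (np.int64(83), [67.2, -33.1]), (np.int64(160), [69.0, 35.8])]
250 [(76, np.int64(145)), (77, np.int64(141)), (78, np.int64(137)), (79, np.int64(141)), (80, np.int64(166)), (81, np.int64(152)), (82, np.int64(106)), (83, np.int64(75)), (84, np.int64(77)), (85, np.int64(85)), (86, np.int64(85)), (87, np.int64(87)), (88, np.int64(86)), (89, np.int64(85)), (90, np.int64(81)), (91, np.int64(86)), (92, np.int64(89)), (93, np.int64(84)), (94, np.int64(86)), (95, np.int64(85)), (96, np.int64(84)), (97, np.int64(88)), (98, np.int64(81)), (99, np.int64(84)), (100, np.int64(86)), (101, np.int64(81)), (102, np.int64(83)), (103, np.int64(86)), (104, np.int64(82)), (105, np.int64(87)), (106, np.int64(85)), (107, np.int64(82)), (108, np.int64(84)), (109, np.int64(90)), (110, np.int64(82)), (111, np.int64(85)), (112, np.int64(84)), (113, np.int64(82)), (114, np.int64(86)), (115, np.int64(79)), (116, np.int64(79)), (117, np.int64(85)), (118, np.int64(80)), (119, np.int64(81)), (120, np.int64(78)), (121, np.int64(82)), (122, np.int64(83)), (123, np.int64(82)), (124,
[... 1934 characters left out ...]
), [-63.9, 80.5]), (np.int64(209), [-64.0, 81.4]), (np.int64(217), [-64.6, 89.4]), (np.int64(221), [-64.9, 93.4]), (np.int64(222), [-65.0, 94.4]), (np.int64(237), [-66.3, 109.9]), (np.int64(238), [-66.4, 111.0])]
396  [(np.int64(82), [-63.3, -34.7]), (np.int64(83), [-63.3, -33.8]), (np.int64(159), [-65.7, 34.3]), (np.int64(160), [-65.7, 35.2]), (np.int64(207), [-68.7, 79.5]), (np.int64(209), [-68.9, 81.4]), (np.int64(211), [-69.0, 83.4]), (np.int64(215), [-69.3, 87.4]), (np.int64(216), [-69.4, 88.4])]
262 76 161 [54.2, -39.4] [55.6, 39.0]
268 76 161 [48.8, -39.2] [50.0, 39.1]
330 75 161 [-5.9, -39.3] [-6.5, 39.2]
378 76 161 [-48.5, -39.9] [-50.5, 38.5]
384 76 162 [-53.9, -40.2] [-56.2, 39.4]
```

In this view the board sits within 1 mm of the jaws' middle in y. Both ends are seated squarely, so I'm handing in.

```bash
python3 -c "
from plant import job
print(job.close_job())"
```

```text
the job is handed in; nothing more can be done
None
```

I clipped the green board into the spring holder and handed the job in at about 20 s. It sits level in both jaw grooves, within about 1 mm of the jaws' middle across their width, and the gripper is clear. Contact force stayed near 10 N, short of the jaw's end stop.

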